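# Pack the finished glass ornaments

### The arm

A 6-joint arm with a two-finger parallel gripper is mounted at the origin on the work surface. World frame = base frame: x ahead of the robot, y to its left, z up, the work surface at z = 0. Lengths are in mm, angles in rad, forces in N, time in s.
With the tool pointing down it reaches from about 275 to 750 mm from the base axis. Payload 10.2 kg.
Tool frame: the origin (TCP) lies at the very end of the fingers, on their centre line; the grasp point (between the pads) lies 19 mm behind it; z points along the fingers, y is the line along which they close (so a half turn about z gives the same grasp; the last joint's range is limited). The gripper opens to 85 mm and grips with 20 to 120 N. Pads are 22 mm wide; open, the fingers measure 114 mm over their backs; the gripper's body (76 mm by 85 mm) begins 54 mm behind the grasp point. The pads swing forward as they close: fully open they stand 13 mm farther back than shut.
Start: joints at [-1.423, 0.313, 1.498, -0, 1.331, -0.223], TCP at [190.227, -489.331, 231.294] pointing down, gripper open.
Joint ranges: [-2.94, 2.94], [-0.97, 2.17], [0.19, 2.56], [-1.23, 4.37], [0.02, 3.11], [-2.88, 2.88]. Speed limits (rad/s): [2.39, 2.39, 3.01, 3.14, 3.14, 3.14].

### API

Orientations are given as a unit quaternion [w, x, y, z].
In Python, from rig import * gives the robot as it stands. The module is installed in compiled form; this text tells all that it offers.
- The arm moves only by the shell command python3 -m crank 'ROWS' [FORCE]. ROWS is JSON, a list that holds one entry, the list of rows, each a list of 7 numbers: the shift along the tool's x, y, z in units of 25 mm (1.0 is 25 mm), then the turn, a rotation vector about the tool's x, y, z in units of 8 degrees (1.0 is 8 degrees), then the finger opening in mm, from 0 to 85.4. A call has exactly 8 rows; each row shifts and turns the commanded pose from where the row before left it, along the tool's axes as they then stand; what a row does not reach is not made up. A row lasts 1/10 s, in which the tool goes at most 50 mm and 8.59 degrees, less where a joint would pass 70% of its speed; a pose out of reach is approached as far as the arm can. A call is refused whole if a number of a shift passes 1 or a number of a turn 1, either way. A call with a gripper value outside its range is refused whole. The fingers move at their own pace and stop on an object; FORCE is the grip in N (left out, the last holds). Time passes only in rows, so rows that do not move let the fingers close, or fill a call up. It gives the time, the measured TCP pose, the force, the opening and the grip force at its end, in the units of the state.
- sense(): the state, without advancing time (a new reading comes with each control period).
- capture(name): name is "side" or "top"; returns the picture (420x560x3 uint8, blue, green, red); there is no depth.
- camera_model(name): a dict with "fx", "fy", "cx", "cy" (pixels), "k1" (the pictures are not rectified: a ray, as slopes to the right and down, at radius r is drawn at 1 + k1 r^2 times it, then the intrinsics apply), "world_from_camera" (4x4, takes a point from camera to world coordinates). Camera axes: x right, y up, looking along -z (the intrinsics and any distortion apply to the point x, -y, -z); pixel columns grow to the right and rows downward; lengths in mm; the calibration is good to about 2 mm. A picture is of the moment at which its call begins. camera_model takes no time and is no camera call.
- finish_job(): hands the job in; it is judged then, once.
The state is a dict: "time_s": time; "joints": joint angles; "dq": joint speeds; "tau": joint torques, N m; "eef_pos": TCP position; "ee_rot": TCP orientation; "force": force on the tool from outside, world axes, zero at the start; "wrist_torque": the same for the moment, N m; "grip_width": opening from 0.0 (shut) to 1.0 (fully open); "grip_force": force on a finger pad.
Only numpy, scipy, OpenCV 4.12 (cv2) and the standard library are available. Lean on these libraries where they do the work, as an engineer would, in place of code of your own. Each camera call takes 0.05 s, during which the arm holds its last target. There are 200 camera calls.

### The job

Pack the gift tray with the three finished glass ornaments, the ones with a brass cap and loop: the ball, the bell and the house, each standing upright in the recess of its own shape. Someone has put an unfinished ball, with its glass tube still on, into the tray: take that out first and stand it in the middle of the small slatted rack. Leave the other unfinished pieces where they are; it is all thin glass, so set everything down and never drop or knock it over.

Things in the scene. Friction and masses are not known exactly. Their poses are not given: they have to be found in the camera images.
- ball: Silvered glass ball ornament, 54 mm in diameter, widest 26 mm above its underside, on a flat foot 30 mm across; glass 52 mm high. On top a brass cap, 20 mm across and 10 mm high, with a thin wire loop reaching 19 mm above the glass: finished. Stands upright on the bench (z = 0), weighs 30 to 65 g. Origin: centre of its flat underside, z up.
- bell: Silvered glass bell ornament standing on its rim, 42 mm across at the rim; its straight waist, 33 mm across, runs from 18 to 34 mm above the underside; glass 46 mm high. On top a brass cap, 20 mm across and 10 mm high, with a thin wire loop reaching 19 mm above the glass: finished. Stands upright on the bench (z = 0), weighs 30 to 65 g. Origin: centre of its flat underside, z up.
- house: Silvered glass house ornament, walls 60 mm long (its x) by 34 mm wide (its y) and 32 mm high, gable roof with ridge along x at 47 mm, no overhanging eaves. On top a brass cap, 20 mm across and 10 mm high, with a thin wire loop reaching 19 mm above the glass: finished. Stands upright on the bench (z = 0), weighs 30 to 65 g. Origin: centre of its flat underside, z up.
- ball_tail: Silvered glass ball ornament, 54 mm in diameter, widest 26 mm above its underside, on a flat foot 30 mm across; glass 52 mm high. On top, in place of a cap, a bare upright silvered glass tube 8 mm across and 22 mm long: unfinished. Weighs 30 to 60 g. At the start it stands upright in the large round recess of the tray. Origin: centre of its flat underside, z up.
- bell_tail: Silvered glass bell ornament standing on its rim, 42 mm across at the rim; its straight waist, 33 mm across, runs from 18 to 34 mm above the underside; glass 46 mm high. On top, in place of a cap, a bare upright silvered glass tube 8 mm across and 22 mm long: unfinished. Stands upright on the bench (z = 0), weighs 30 to 65 g. Origin: centre of its flat underside, z up.
- house_tail: Silvered glass house ornament, walls 60 mm long (its x) by 34 mm wide (its y) and 32 mm high, gable roof with ridge along x at 47 mm, no overhanging eaves. On top, in place of a cap, a bare upright silvered glass tube 8 mm across and 22 mm long: unfinished. Stands upright on the bench (z = 0), weighs 30 to 65 g. Origin: centre of its flat underside, z up.
- cell_ball: Fixed white card insert 92 x 94 mm (x, y), 16 mm high; three lie in a row along their x, 94 mm apart, order shuffled, in a wooden tray 300 x 108 mm with walls 20 mm high. This one has the large round recess, 72 mm across, 12 mm deep, for a ball. Origin: centre of its underside, 6 mm above the bench; z up; recess floor at z = 4 mm, rim at 16 mm.
- cell_bell: Fixed white card insert 92 x 94 mm (x, y), 16 mm high; three lie in a row along their x, 94 mm apart, order shuffled, in a wooden tray 300 x 108 mm with walls 20 mm high. This one has the small round recess, 56 mm across, 12 mm deep, for a bell. Origin: centre of its underside, 6 mm above the bench; z up; recess floor at z = 4 mm, rim at 16 mm.
- cell_house: Fixed white card insert 92 x 94 mm (x, y), 16 mm high; three lie in a row along their x, 94 mm apart, order shuffled, in a wooden tray 300 x 108 mm with walls 20 mm high. This one has the oblong recess, 76 mm along its x by 50 mm along its y, 12 mm deep, for a house lying the same way. Origin: centre of its underside, 6 mm above the bench; z up; recess floor at z = 4 mm, rim at 16 mm.
- rack: Fixed low slatted wooden drying rack, 90 x 90 mm, its flat top 14 mm above the bench. Origin: centre of its underside on the bench, z up. Other things on the bench (jars, a sponge, a pot, up to 65 mm high) stand among the pieces, as close as 10 mm edge to edge along world x, 30 mm along world y.

How it is judged:
By the outcome, as a careful person would: the job done as asked, in the order asked, and still so for the second after the job is handed in, with the robot touching nothing.
It also fails if it takes over 120 s, if anything falls off the work surface, if the arm or the gripper's body presses on something with over 40 N, if the wrist force passes 120 N, or if a joint passes its speed limit or range.

## Working session

There is one attempt and no reset: what is moved stays moved. The work goes in short steps, Python scripts to look and compute and a shell command to move; the robot and the scene stay as the last step left them, time stands still between calls to the robot, and variables do not carry over. Pictures are saved under pics/ and viewed, at most 14 in all, crops included, and the job is handed in when it is done.

```bash
mkdir -p pics; cat > h.py <<'E'
from rig import *
import numpy as np, cv2
from scipy.spatial.transform import Rotation as R
def px2w(name,u,v,z):
    c=camera_model(name); x=(u-c["cx"])/c["fx"]; y=(v-c["cy"])/c["fy"]
    rd=np.hypot(x,y); r=rd
    for _ in range(30): r=rd/(1+c["k1"]*r*r)
    s=r/rd if rd>0 else 1
    M=np.array(c["world_from_camera"]); d=M[:3,:3]@np.array([x*s,-y*s,-1]); o=M[:3,3]
    return o+d*(z-o[2])/d[2]
def w2px(name,p):
    c=camera_model(name); M=np.array(c["world_from_camera"]); q=M[:3,:3].T@(np.array(p)-M[:3,3])
    x=q[0]/-q[2]; y=-q[1]/-q[2]; k=1+c["k1"]*(x*x+y*y)
    return np.array([c["cx"]+c["fx"]*x*k,c["cy"]+c["fy"]*y*k])
def rot():
    w,x,y,z=sense()["ee_rot"]; return R.from_quat([x,y,z,w])
E
python3 - <<'E'
from h import *
for n in("side","top"):
    im=capture(n); cv2.imwrite(f"pics/{n}0.png",cv2.resize(im,(800,600))); cv2.imwrite(f"{n}.png",im)
    c=camera_model(n); print({k:np.round(v,3).tolist() for k,v in c.items()})
s=sense(); print(s); print(rot().as_matrix().round(3))
E
```

```text
{'fx': 440.299, 'fy': 440.299, 'cx': 284.019, 'cy': 205.469, 'k1': -0.058, 'world_from_camera': [[-0.834, 0.33, -0.443, 102.311], [-0.552, -0.496, 0.67, 617.606], [0.002, 0.803, 0.596, 666.416], [0.0, 0.0, 0.0, 1.0]]}
{'fx': 464.571, 'fy': 464.571, 'cx': 276.396, 'cy': 211.277, 'k1': -0.106, 'world_from_camera': [[0.002, 0.997, -0.074, 478.21], [-1.0, 0.001, -0.014, -72.38], [-0.014, 0.074, 0.997, 942.283], [0.0, 0.0, 0.0, 1.0]]}
{'time_s': 0.1, 'joints': array([-1.42339996e+00,  3.13374275e-01,  1.49834366e+00, -3.06974661e-05,
        1.33099774e+00, -2.23430599e-01]), 'dq': array([-0.00046048, -0.00110195, -0.00066504,  0.00176771,  0.00037182,
       -0.00130913]), 'tau': array([ 2.60644032e-03, -4.12901330e+01, -2.60140568e+01, -1.38865148e-04,
        3.05780952e-03,  7.15633206e-06]), 'eef_pos': array([ 190.18535122, -489.09959681,  230.80899092]), 'ee_rot': array([-5.61670243e-04,  9.82859279e-01,  1.84356508e-01,  6.44510394e-06]), 'force': array([ 0.38089652,  0.22223129, -0.31154578]), 'wrist_torque': array([ 0.0042748 , -0.02053565, -0.03112985]), 'grip_force': 0.0, 'grip_width': 0.9989636866309541}
[[ 0.932  0.362 -0.   ]
 [ 0.362 -0.932  0.001]
 [ 0.    -0.001 -1.   ]]
```

View pics/top0.png

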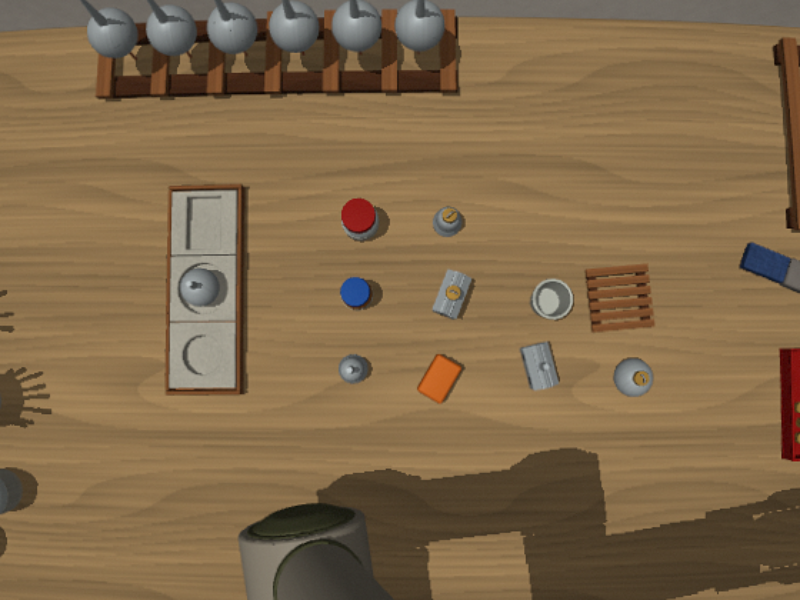

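View pics/side0.png

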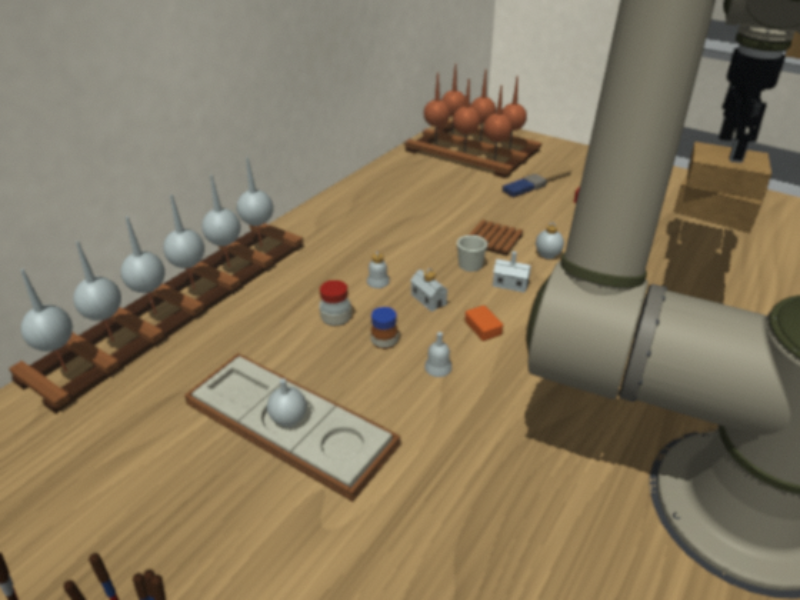

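The top view shows (in 800x600 px) the tray at (205,290) with the house, ball and bell cells from top to bottom and ball_tail in the middle one. The capped bell is at (448,221), the capped house at (453,294), the capped ball at (634,377) and the rack at (620,297). The unfinished bell is at (352,369) and the unfinished house at (540,366). I'll enlarge both halves.

```bash
python3 - <<'E'
import cv2
im=cv2.imread("top.png")
def crop(u,v,w,h,n):
    c=cv2.resize(im[v:v+h,u:u+w],None,fx=5,fy=5,interpolation=cv2.INTER_CUBIC)
    for k in range(0,w,20): cv2.putText(c,str(u+k),(k*5,10),0,.35,(0,0,255),1); c[:6,k*5]=255
    for k in range(0,h,20): cv2.putText(c,str(v+k),(0,k*5+4),0,.35,(0,0,255),1)
    for k in range(0,w,20):
        for j in range(0,h,20): cv2.circle(c,(k*5,j*5),1,(0,255,0),-1)
    cv2.imwrite(n,c)
crop(300,180,160,105,"pics/c1.png"); crop(110,125,160,120,"pics/c2.png")
crop(230,135,160,120,"pics/c3.png")
E
```

```text
(no output)
```

View pics/c1.png

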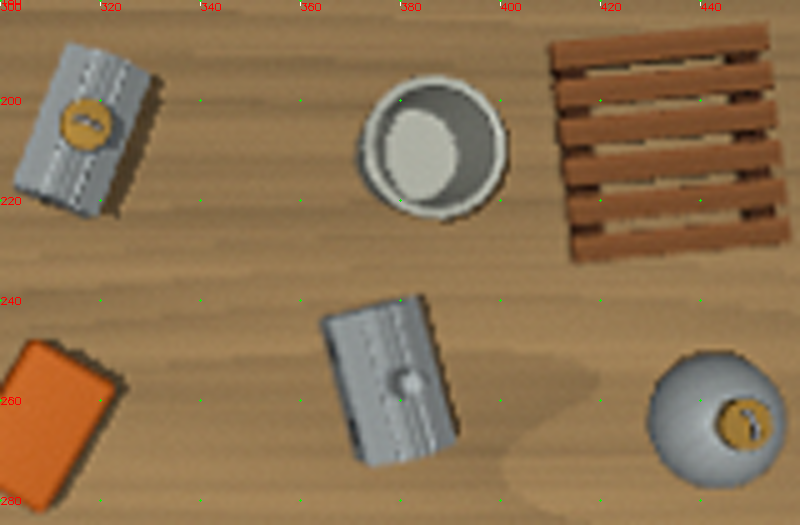

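View pics/c2.png

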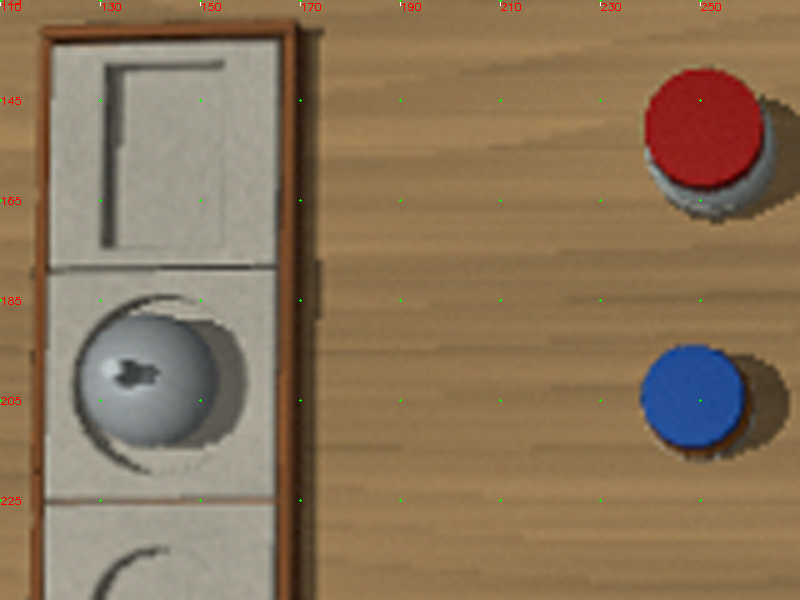

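View pics/c3.png

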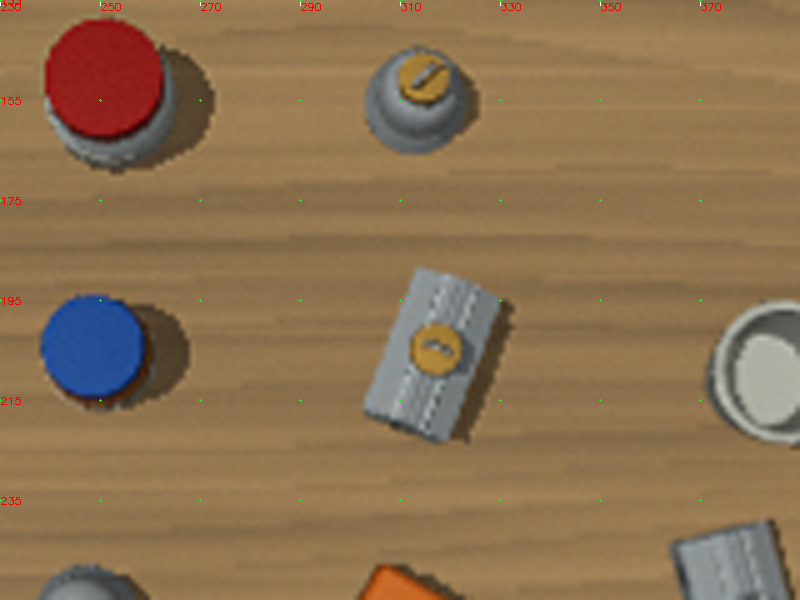

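The crops show (original px) the ball's outline centred at (443.5,263.8) and its cap at (449,265). The bell's rim is at (313.3,155.1) with its cap at (314.8,150.6). The house outline is at (316.5,206.1) with its cap at (317.2,205). The ball_tail outline is at (139.5,201), and the house recess is centred at (142.7,156).

```bash
python3 - <<'E'
from h import *
P=lambda u,v,z:px2w("top",u,v,z).round(1)[:2]
print("ball",P(443.5,263.8,26),P(449,265,62))
print("bt",P(139.5,201,36))
print("bell",P(313.3,155.1,2),P(314.8,150.6,56))
c3=[(418,268),(502,303),(447,442),(363,410)]
q=np.array([P(230+a/5,135+b/5,32) for a,b in c3]); print("house",P(317.2,205,57),q.mean(0),q.tolist())
l=(q[0]+q[1]-q[2]-q[3])/2; print(l,np.degrees(np.arctan2(l[1],l[0])))
q=np.array([P(*c,14) for c in[(409.6,188.4),(453.6,184.8),(458,228),(414.4,232.4)]]); print("rack",q.mean(0),q.tolist())
print("cells",P(142.7,156,22),P(142.2,201.8,22),P(142,248.2,22))
print("houserec",[P(*c,22).tolist() for c in[(130.8,137.4),(154.6,137.4),(130.8,174.6),(154.6,174.6)]])
print("sep", [P(110+a/5,125+b/5,22).tolist() for a,b in[(46,270),(277,266),(44,503),(275,499)]])
print("redjar",P(250.8,151,60),"blue",P(248.7,204,55),"cup",P(386,209,40),"htail",P(377,257,32),"btail",P(246.5,258,5),"sponge",P(308,265,15))
E
```

```text
ball [ 442.3 -390.7] [ 441.3 -388.9]
bt [566.1 212.5]
bell [ 663.8 -134.5] [ 662.  -133.9]
house [ 556.3 -137.8] [ 556.275 -138.3  ] [[590.9, -132.7], [577.1, -165.8], [522.3, -143.8], [534.8, -110.9]]
[ 55.45 -21.9 ] -21.551561852389426
rack [ 553.55  -377.725] [[593.9, -328.4], [601.6, -419.7], [513.7, -426.4], [505.0, -336.4]]
cells [659.4 212.9] [565.8 211.3] [472.5 209.7]
houserec [[698.3, 239.1], [697.7, 189.3], [621.3, 236.5], [621.0, 187.2]]
sep [[612.4, 260.5], [613.6, 164.8], [517.6, 258.6], [519.5, 163.7]]
redjar [660.5 -10.3] blue [558.3  -6.6] cup [ 550.  -273.7] htail [ 456.4 -256.4] btail [453.7   1. ] sponge [ 440.3 -122.2]
```

Positions are consistent, so I'll start moving. First I turn the tool so that it closes along world y, then travel toward the tray.

```bash
cat > go.py <<'E'
import sys
from h import *
# python3 go.py x y z [yaw_deg]: remaining shift in tool units, turn about tool z in units
t=list(map(float,sys.argv[1:])); s=sense(); r=rot(); m=r.as_matrix()
print("pos",s["eef_pos"].round(1),"yaw",round(float(np.degrees(np.arctan2(m[1,0],m[0,0]))),2),"tilt",(m[:2,2]*57.3).round(2),"t",round(s["time_s"],1),"grip",round(s["grip_width"]*85.4,1),round(s["grip_force"],1),"F",s["force"].round(1),"j",s["joints"].round(2))
if t: print("shift units",(r.inv().apply(np.array(t[:3])-s["eef_pos"])/25).round(3))
if len(t)>3:
    d=(R.from_euler("zx",[t[3],180],degrees=True)); print("turn units",(np.degrees((r.inv()*d).as_rotvec())/8).round(3))
E
python3 -m crank '[[[0,0,0,0,0,0.885,85],[0,0,0,0,0,0.885,85],[0,0,0,0,0,0.885,85],[0.536,-1,0.116,0,0,0,85],[0.536,-1,0.116,0,0,0,85],[0.536,-1,0.116,0,0,0,85],[0.536,-1,0.116,0,0,0,85],[0.536,-1,0.116,0,0,0,85]]]'
python3 go.py 566 212 150 0
```

```text
time_s: 0.9
eef_pos: [257.5, -363.1, 216.4]
ee_rot: [-0.0, 1.0, -0.0, -0.0]
force: [0.0, -1.2, 0.4]
grip_width: 0.998
grip_force: 0.0
pos [ 257.5 -363.1  216.4] yaw -0.01 tilt [-0.01  0.03] t 0.9 grip 85.2 0.0 F [ 0.  -1.2  0.4] j [-1.22  0.15  1.75  0.    1.25  0.35]
shift units [ 12.335 -23.005   2.669]
turn units [-0.004  0.001 -0.001]
```

```bash

python3 -m crank '[[[0.536,-1,0.116,0,0,0,85],[0.536,-1,0.116,0,0,0,85],[0.536,-1,0.116,0,0,0,85],[0.536,-1,0.116,0,0,0,85],[0.536,-1,0.116,0,0,0,85],[0.536,-1,0.116,0,0,0,85],[0.536,-1,0.116,0,0,0,85],[0.536,-1,0.116,0,0,0,85]]]' >/dev/null
python3 -m crank '[[[0.536,-1,0.116,0,0,0,85],[0.536,-1,0.116,0,0,0,85],[0.536,-1,0.116,0,0,0,85],[0.536,-1,0.116,0,0,0,85],[0.536,-1,0.116,0,0,0,85],[0.536,-1,0.116,0,0,0,85],[0.536,-1,0.116,0,0,0,85],[0.536,-1,0.116,0,0,0,85]]]' >/dev/null
python3 -m crank '[[[0.536,-1,0.116,0,0,0,85],[0.536,-1,0.116,0,0,0,85],[0.536,-1,0.116,0,0,0,85],[0.536,-1,0.116,0,0,0,85],[0.536,-1,0.116,0,0,0,85],[0.536,-1,0.116,0,0,0,85],[0.536,-1,0.116,0,0,0,85],[0,0,0,0,0,0,85]]]' >/dev/null
python3 go.py 566.1 212.3 120 0
```

```text
pos [565.6 213.  148.9] yaw 0.14 tilt [-0.07  0.02] t 3.3 grip 85.2 0.0 F [ 0.7 -0.8  0.3] j [0.17 0.56 1.36 0.   1.23 1.73]
shift units [0.021 0.029 1.155]
turn units [-0.002  0.008  0.018]
```

```bash

python3 -m crank '[[[0.02,0.03,0.8,0,0,0,85],[0,0,0.8,0,0,0,85],[0,0,0.8,0,0,0,85],[0,0,0.8,0,0,0,80],[0,0,0.8,0,0,0,75],[0,0,0.6,0,0,0,70],[0,0,0.36,0,0,0,66],[0,0,0,0,0,0,62]]]' 25
python3 -m crank '[[[0,0,0,0,0,0,59],[0,0,0,0,0,0,56],[0,0,0,0,0,0,53],[0,0,0,0,0,0,50],[0,0,0,0,0,0,48],[0,0,0,0,0,0,48],[0,0,0,0,0,0,48],[0,0,0,0,0,0,48]]]' 25
python3 go.py
```

```text
time_s: 4.1
eef_pos: [565.3, 209.7, 25.1]
ee_rot: [0.0, 1.0, -0.0, -0.001]
force: [-0.6, 0.4, 0.5]
grip_width: 0.725
grip_force: 0.0
time_s: 4.9
eef_pos: [566.4, 210.1, 27.3]
ee_rot: [-0.0, 1.0, 0.0, 0.001]
force: [-2.1, 0.6, 5.6]
grip_width: 0.609
grip_force: 25.8
pos [566.4 210.1  27.3] yaw 0.01 tilt [0.11 0.02] t 4.9 grip 52.0 25.8 F [-2.1  0.6  5.6] j [0.16 0.7  1.46 0.   0.98 1.73]
```

```bash

python3 -m crank '[[[0,0,-0.2,0,0,0,48],[0,0,-0.4,0,0,0,48],[0,0,-0.8,0,0,0,48],[0,0,-0.8,0,0,0,48],[0,0,-0.8,0,0,0,48],[0,0,-0.8,0,0,0,48],[0,0,-0.8,0,0,0,48],[0,0,-0.4,0,0,0,48]]]' 25
python3 - <<'E'
from h import *
im=capture("side"); u,v=w2px("side",[566,212,150]).astype(int); print(u,v)
c=im[max(0,v-70):v+80,max(0,u-100):u+100]; cv2.imwrite("pics/s1.png",cv2.resize(c,None,fx=3,fy=3))
E
python3 go.py 553.5 -377.7 150 0
```

```text
time_s: 5.7
eef_pos: [566.4, 210.0, 153.6]
ee_rot: [-0.0, 1.0, 0.0, 0.002]
force: [0.3, 0.1, -0.3]
grip_width: 0.61
grip_force: 26.5
192 239
pos [566.7 210.1 154.3] yaw 0.01 tilt [0.24 0.04] t 5.8 grip 51.8 26.5 F [1.3 0.2 0.4] j [ 0.16  0.55  1.35 -0.    1.24  1.73]
shift units [-0.534 23.512  0.155]
turn units [-0.004 -0.03   0.001]
```

View pics/s1.png

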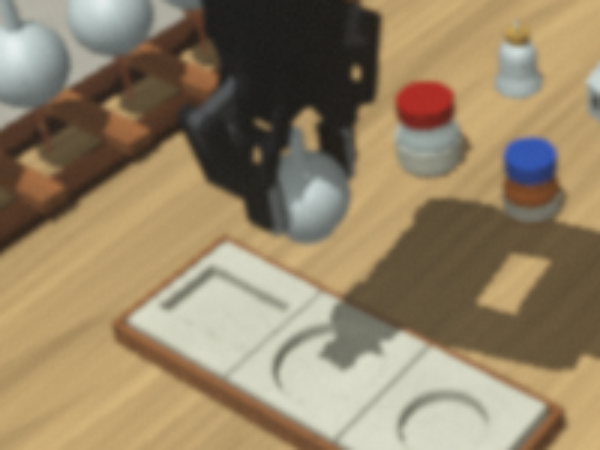

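The ball is held upright between the fingers at about (310,195) in the crop, and the round recess below is empty. Next I carry it to the rack.

```bash

python3 -m crank '[[[-0.02,0.5,0,0,0,0,48],[-0.02,1,0,0,0,0,48],[-0.02,1,0,0,0,0,48],[-0.02,1,0,0,0,0,48],[-0.02,1,0,0,0,0,48],[-0.02,1,0,0,0,0,48],[-0.02,1,0,0,0,0,48],[-0.02,1,0,0,0,0,48]]]' >/dev/null
python3 -m crank '[[[-0.02,1,0,0,0,0,48],[-0.02,1,0,0,0,0,48],[-0.02,1,0,0,0,0,48],[-0.02,1,0,0,0,0,48],[-0.02,1,0,0,0,0,48],[-0.02,1,0,0,0,0,48],[-0.02,1,0,0,0,0,48],[-0.02,1,0,0,0,0,48]]]' >/dev/null
python3 -m crank '[[[-0.02,1,0,0,0,0,48],[-0.02,1,0,0,0,0,48],[-0.02,1,0,0,0,0,48],[-0.02,1,0,0,0,0,48],[-0.02,1,0,0,0,0,48],[-0.02,1,0,0,0,0,48],[-0.02,1,0,0,0,0,48],[0,0.5,0,0,0,0,48]]]' >/dev/null
python3 go.py 553.5 -377.7 31 0
```

```text
pos [ 553.  -367.2  149.5] yaw -0.11 tilt [-0.11  0.07] t 8.2 grip 52.2 26.5 F [-0.3  0.7 -0.5] j [-0.76  0.69  1.13 -0.    1.32  0.81]
shift units [0.03  0.428 4.74 ]
turn units [-0.009  0.013 -0.013]
```

```bash

python3 -m crank '[[[0.02,0.43,0.4,0,0,0,48],[0,0,0.8,0,0,0,48],[0,0,0.8,0,0,0,48],[0,0,0.8,0,0,0,48],[0,0,0.8,0,0,0,48],[0,0,0.6,0,0,0,48],[0,0,0.4,0,0,0,48],[0,0,0,0,0,0,48]]]'
python3 go.py 553.5 -377.7 29.5 0
```

```text
time_s: 8.95
eef_pos: [554.4, -375.1, 34.5]
ee_rot: [-0.001, 1.0, 0.0, -0.001]
force: [-0.1, 0.1, 0.8]
grip_width: 0.608
grip_force: 26.5
pos [ 554.4 -375.1   34.5] yaw 0.02 tilt [-0.11  0.11] t 8.9 grip 51.9 26.5 F [-0.1  0.1  0.8] j [-0.77  0.82  1.21  0.    1.11  0.8 ]
shift units [-0.036  0.103  0.2  ]
turn units [-0.013  0.013  0.002]
```

```bash

python3 -m crank '[[[0,0.05,0.04,0,0,0,48],[0,0,0.04,0,0,0,48],[0,0,0.03,0,0,0,48],[0,0,0.03,0,0,0,48],[0,0,0,0,0,0,48],[0,0,0,0,0,0,48],[0,0,0,0,0,0,48],[0,0,0,0,0,0,48]]]'
python3 go.py 553.5 -377.7 29.5 0
python3 - <<'E'
from h import *
im=capture("side"); u,v=w2px("side",[553,-378,30]).astype(int); print(u,v)
c=im[max(0,v-40):v+40,max(0,u-55):u+55]; cv2.imwrite("pics/s2.png",cv2.resize(c,None,fx=6,fy=6,interpolation=cv2.INTER_CUBIC))
E
```

```text
time_s: 9.75
eef_pos: [554.9, -377.1, 32.6]
ee_rot: [-0.0, 1.0, 0.0, 0.0]
force: [1.0, 0.4, -1.2]
grip_width: 0.607
grip_force: 26.5
pos [ 554.9 -377.1   32.6] yaw 0.0 tilt [0. 0.] t 9.8 grip 51.9 26.5 F [ 1.   0.4 -1.2] j [-0.77  0.82  1.21  0.    1.11  0.8 ]
shift units [-0.056  0.026  0.125]
turn units [-0. -0.  0.]
345 159
```

View pics/s2.png

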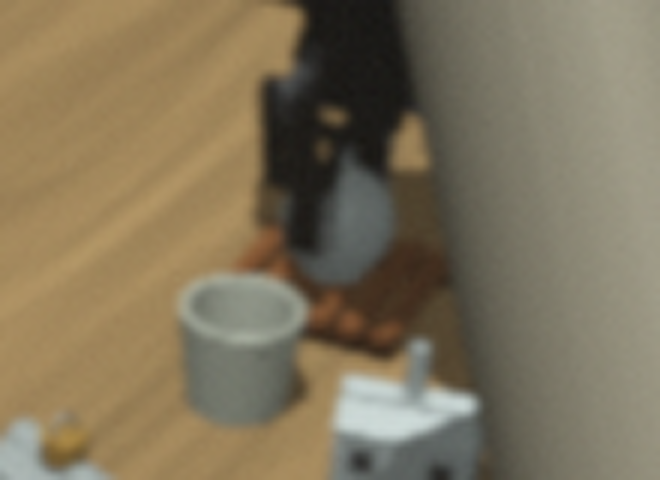

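The ball is just above the rack and upright. I'll lower it in 1 mm steps and watch the force.

```bash

python3 -m crank '[[[0,0,0.04,0,0,0,48],[0,0,0,0,0,0,48],[0,0,0,0,0,0,48],[0,0,0,0,0,0,48],[0,0,0,0,0,0,48],[0,0,0,0,0,0,48],[0,0,0,0,0,0,48],[0,0,0,0,0,0,48]]]' | grep -E "pos|force"
python3 -m crank '[[[0,0,0.04,0,0,0,48],[0,0,0,0,0,0,48],[0,0,0,0,0,0,48],[0,0,0,0,0,0,48],[0,0,0,0,0,0,48],[0,0,0,0,0,0,48],[0,0,0,0,0,0,48],[0,0,0,0,0,0,48]]]' | grep -E "pos|force"
```

```text
eef_pos: [554.9, -377.1, 31.6]
force: [0.1, -0.3, 0.2]
grip_force: 26.5
eef_pos: [555.0, -377.1, 31.4]
force: [-2.0, 2.7, 5.3]
grip_force: 27.0
```

Contact at 5 N. I release and rise.

```bash

python3 -m crank '[[[0,0,0,0,0,0,54],[0,0,0,0,0,0,57],[0,0,0,0,0,0,61],[0,0,0,0,0,0,66],[0,0,0,0,0,0,72],[0,0,0,0,0,0,78],[0,0,-0.1,0,0,0,80],[0,0,-0.4,0,0,0,80]]]' | grep -E "pos|force"
python3 -m crank '[[[0,0,-0.8,0,0,0,80],[0,0,-0.9,0,0,0,80],[0,0,-0.9,0,0,0,80],[0,0,-0.9,0,0,0,80],[0,0,-0.8,0,0,0,80],[-0.7,0,0,0,0,0,80],[-1,0,0,0,0,0,80],[0,0,0,0,0,0,80]]]' | grep -E "pos|force"
python3 go.py 441.8 -389.5 15 0
python3 - <<'E'
from h import *
im=capture("side"); u,v=w2px("side",[500,-378,30]).astype(int)
c=im[max(0,v-50):v+50,max(0,u-65):u+65]; cv2.imwrite("pics/s3.png",cv2.resize(c,None,fx=6,fy=6,interpolation=cv2.INTER_CUBIC))
E
```

```text
eef_pos: [554.5, -376.7, 42.6]
force: [-0.0, 0.9, 0.6]
grip_force: 0.0
eef_pos: [510.7, -377.3, 151.8]
force: [0.6, 0.4, -0.1]
grip_force: 0.0
pos [ 510.7 -377.3  151.8] yaw -0.07 tilt [-0.01 -0.02] t 13.0 grip 80.1 0.0 F [ 0.6  0.4 -0.1] j [-0.82  0.62  1.24 -0.    1.28  0.75]
shift units [-2.754  0.489  5.472]
turn units [ 0.003  0.001 -0.009]
```

View pics/s3.png

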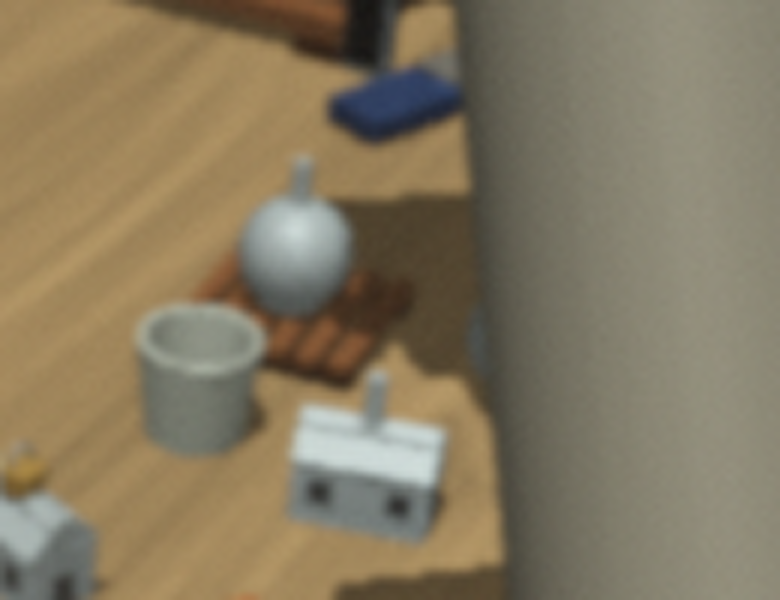

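The unfinished ball stands upright on the middle of the rack at (297,250). Next is the finished ball.

```bash

python3 -m crank '[[[-0.92,0.16,0,0,0,0,82],[-0.92,0.16,0,0,0,0,82],[-0.92,0.17,0,0,0,0,82],[0,0,0.9,0,0,0,82],[0,0,0.9,0,0,0,82],[0,0,0.9,0,0,0,82],[0,0,0.9,0,0,0,82],[0,0,0,0,0,0,82]]]' | grep -E "pos|force"
python3 go.py 441.8 -389.5 15 0
```

```text
eef_pos: [443.2, -388.3, 58.3]
force: [0.1, -0.3, -0.8]
grip_force: 0.0
pos [ 443.2 -388.3   58.3] yaw 0.02 tilt [-0.15  0.21] t 13.8 grip 82.2 0.0 F [ 0.1 -0.3 -0.8] j [-0.92  0.63  1.49  0.    1.03  0.65]
shift units [-0.05   0.056  1.733]
turn units [-0.026  0.019  0.003]
```

```bash

python3 -m crank '[[[-0.04,0.05,0.5,0,0,0,82],[0,0,0.5,0,0,0,82],[0,0,0.4,0,0,0,78],[0,0,0.2,0,0,0,72],[0,0,0.1,0,0,0,68],[0,0,0,0,0,0,64],[0,0,0,0,0,0,60],[0,0,0,0,0,0,57]]]' 25| grep -E "pos|force"
python3 -m crank '[[[0,0,0,0,0,0,55],[0,0,0,0,0,0,53],[0,0,0,0,0,0,51],[0,0,0,0,0,0,49],[0,0,0,0,0,0,48],[0,0,0,0,0,0,48],[0,0,0,0,0,0,48],[0,0,0,0,0,0,48]]]' 25
python3 -m crank '[[[0,0,-0.2,0,0,0,48],[0,0,-0.4,0,0,0,48],[0,0,-0.8,0,0,0,48],[0,0,-0.8,0,0,0,48],[0,0,-0.8,0,0,0,48],[0,0,-0.8,0,0,0,48],[0,0,-0.8,0,0,0,48],[0,0,-0.8,0,0,0,48]]]' 25| grep -E "pos|force"
python3 go.py 565.8 211.3 150 0
```

```text
eef_pos: [442.6, -390.7, 18.6]
force: [0.2, 0.6, 0.7]
grip_force: 0.2
time_s: 15.45
eef_pos: [442.6, -390.6, 18.8]
ee_rot: [0.0, 1.0, 0.0, 0.0]
force: [-1.0, 2.0, 6.3]
grip_width: 0.609
grip_force: 25.4
eef_pos: [442.4, -390.6, 154.7]
force: [0.3, 0.2, 0.1]
grip_force: 26.4
pos [ 442.4 -390.6  154.7] yaw 0.0 tilt [ 0.02 -0.03] t 16.2 grip 52.0 26.4 F [0.3 0.2 0.1] j [-0.92  0.52  1.4  -0.    1.22  0.65]
shift units [  4.938 -24.075   0.175]
turn units [ 0.004 -0.003  0.   ]
```

```bash

python3 -m crank '[[[0.2,-0.5,0,0,0,0,48],[0.2,-1,0,0,0,0,48],[0.2,-1,0,0,0,0,48],[0.2,-1,0,0,0,0,48],[0.2,-1,0,0,0,0,48],[0.2,-1,0,0,0,0,48],[0.2,-1,0,0,0,0,48],[0.2,-1,0,0,0,0,48]]]' >/dev/null
python3 -m crank '[[[0.2,-1,0,0,0,0,48],[0.2,-1,0,0,0,0,48],[0.2,-1,0,0,0,0,48],[0.2,-1,0,0,0,0,48],[0.2,-1,0,0,0,0,48],[0.2,-1,0,0,0,0,48],[0.2,-1,0,0,0,0,48],[0.2,-1,0,0,0,0,48]]]' >/dev/null
python3 -m crank '[[[0.2,-1,0,0,0,0,48],[0.2,-1,0,0,0,0,48],[0.2,-1,0,0,0,0,48],[0.2,-1,0,0,0,0,48],[0.2,-1,0,0,0,0,48],[0.2,-1,0,0,0,0,48],[0.2,-1,0,0,0,0,48],[0.2,-0.5,0,0,0,0,48]]]' >/dev/null
python3 go.py 565.8 211.3 35 0
```

```text
pos [561.6 186.7 152.4] yaw 0.11 tilt [-0.07  0.01] t 18.6 grip 52.1 26.4 F [ 0.6 -1.1 -0.4] j [0.12 0.53 1.39 0.   1.22 1.69]
shift units [ 0.175 -0.983  4.695]
turn units [-0.001  0.009  0.014]
```

```bash

python3 -m crank '[[[0.1,-0.5,0,0,0,0,48],[0.05,-0.45,0,0,0,0,48],[0,0,0.4,0,0,0,48],[0,0,0.9,0,0,0,48],[0,0,0.9,0,0,0,48],[0,0,0.9,0,0,0,48],[0,0,0.6,0,0,0,48],[0,0,0,0,0,0,48]]]' >/dev/null
python3 -m crank '[[[0,0,0.5,0,0,0,48],[0,0,0.3,0,0,0,48],[0,0,0,0,0,0,48],[0,0,0,0,0,0,48],[0,0,0,0,0,0,48],[0,0,0,0,0,0,48],[0,0,0,0,0,0,48],[0,0,0,0,0,0,48]]]' >/dev/null
python3 go.py 565.8 211.3 29.5 0
```

```text
pos [566.2 208.2  40.8] yaw 0.01 tilt [0.02 0.  ] t 20.2 grip 52.4 26.4 F [-0.5 -0.1 -0.2] j [0.16 0.68 1.45 0.   1.01 1.73]
shift units [-0.015 -0.123  0.45 ]
turn units [-0.    -0.002  0.001]
```

```bash

python3 -m crank '[[[0,-0.12,0.2,0,0,0,48],[0,0,0.1,0,0,0,48],[0,0,0.06,0,0,0,48],[0,0,0,0,0,0,48],[0,0,0,0,0,0,48],[0,0,0,0,0,0,48],[0,0,0,0,0,0,48],[0,0,0,0,0,0,48]]]' | grep -E "pos|force"
python3 -m crank '[[[0,0,0.04,0,0,0,48],[0,0,0,0,0,0,48],[0,0,0,0,0,0,48],[0,0,0,0,0,0,48],[0,0,0,0,0,0,48],[0,0,0,0,0,0,48],[0,0,0,0,0,0,48],[0,0,0,0,0,0,48]]]' | grep -E "pos|force"
```

```text
eef_pos: [566.2, 211.2, 31.7]
force: [-0.2, -0.6, -0.5]
grip_force: 26.4
eef_pos: [566.1, 211.2, 30.6]
force: [-0.3, -0.4, -0.8]
grip_force: 26.4
```

```bash

python3 -m crank '[[[0,0,0.04,0,0,0,48],[0,0,0,0,0,0,48],[0,0,0,0,0,0,48],[0,0,0,0,0,0,48],[0,0,0,0,0,0,48],[0,0,0,0,0,0,48],[0,0,0,0,0,0,48],[0,0,0,0,0,0,48]]]' | grep -E "pos|force"
python3 -m crank '[[[0,0,0.04,0,0,0,48],[0,0,0,0,0,0,48],[0,0,0,0,0,0,48],[0,0,0,0,0,0,48],[0,0,0,0,0,0,48],[0,0,0,0,0,0,48],[0,0,0,0,0,0,48],[0,0,0,0,0,0,48]]]' | grep -E "pos|force"
```

```text
eef_pos: [566.1, 211.2, 29.6]
force: [0.2, 0.2, -0.6]
grip_force: 26.4
eef_pos: [566.2, 211.2, 28.8]
force: [-0.2, -1.0, 5.2]
grip_force: 26.8
```

```bash

python3 -m crank '[[[0,0,0,0,0,0,54],[0,0,0,0,0,0,57],[0,0,0,0,0,0,61],[0,0,0,0,0,0,66],[0,0,0,0,0,0,72],[0,0,0,0,0,0,78],[0,0,-0.1,0,0,0,80],[0,0,-0.4,0,0,0,80]]]' | grep -E "pos|force"
python3 -m crank '[[[0,0,-0.8,0,0,0,80],[0,0,-0.9,0,0,0,80],[0,0,-0.9,0,0,0,80],[0,0,-0.9,0,0,0,80],[0,0,-0.8,0,0,0,75],[0.3,1,0,0,0,0,75],[0.3,1,0,0,0,0,75],[0.3,1,0,0,0,0,75]]]' | grep -E "pos|force"
python3 -m crank '[[[0.3,1,0,0,0,0,70],[0.3,1,0,0,0,0,70],[0.3,1,0,0,0,0,70],[0.3,1,0,0,0,0,70],[0.3,1,0,0,0,0,70],[0.3,1,0,0,0,0,70],[0.3,1,0,0,0,0,70],[0.3,1,0,0,0,0,70]]]' | grep -E "pos|force"
python3 go.py 663 -134.2 150 0
python3 - <<'E'
from h import *
im=capture("side"); u,v=w2px("side",[566,212,40]).astype(int)
c=im[max(0,v-65):v+65,max(0,u-90):u+90]; cv2.imwrite("pics/s4.png",cv2.resize(c,None,fx=4,fy=4,interpolation=cv2.INTER_CUBIC))
E
```

```text
eef_pos: [565.5, 211.1, 40.7]
force: [0.5, -0.0, -1.3]
grip_force: 0.0
eef_pos: [588.9, 135.4, 149.7]
force: [0.2, -0.1, -0.7]
grip_force: 0.0
eef_pos: [648.9, -64.9, 149.6]
force: [0.1, 0.7, -0.1]
grip_force: 0.0
pos [648.9 -64.9 149.6] yaw 0.0 tilt [ 0.05 -0.01] t 25.9 grip 69.8 0.0 F [ 0.1  0.7 -0.1] j [-0.28  0.66  1.18  0.    1.3   1.29]
shift units [ 0.563  2.773 -0.015]
turn units [ 0.002 -0.006  0.   ]
```

View pics/s4.png

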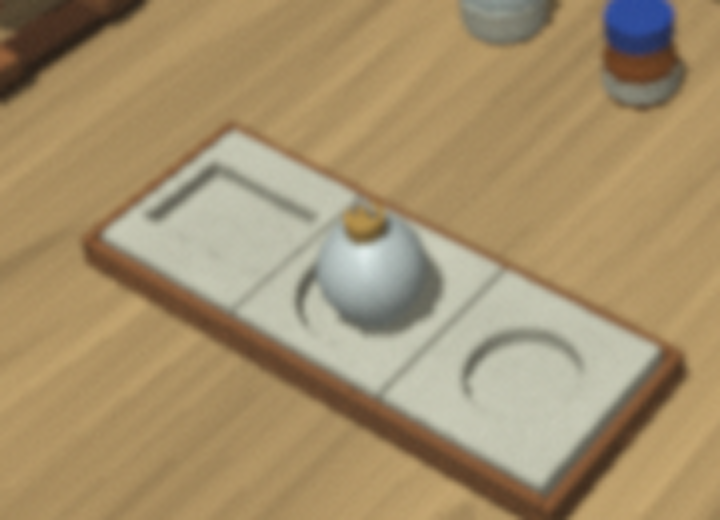

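The ball stands upright in the round recess, with its cap at (363,222). Next is the bell.

```bash

python3 -m crank '[[[0.2,0.93,0,0,0,0,70],[0.2,0.93,0,0,0,0,70],[0.16,0.91,0,0,0,0,70],[0,0,0.8,0,0,0,70],[0,0,0.9,0,0,0,70],[0,0,0.9,0,0,0,70],[0,0,0.9,0,0,0,70],[0,0,0,0,0,0,70]]]' | grep -E "pos|force"
python3 go.py 663 -134.2 16 0
```

```text
eef_pos: [661.2, -132.4, 58.6]
force: [-1.5, 0.3, -0.3]
grip_force: 0.0
pos [ 661.2 -132.4   58.6] yaw 0.0 tilt [-0.28  0.11] t 26.7 grip 69.9 0.0 F [-1.5  0.3 -0.3] j [-0.37  0.8   1.17  0.    1.17  1.2 ]
shift units [0.081 0.075 1.705]
turn units [-0.014  0.035  0.   ]
```

```bash

python3 -m crank '[[[0.05,0.05,0.5,0,0,0,65],[0,0,0.5,0,0,0,60],[0,0,0.4,0,0,0,55],[0,0,0.2,0,0,0,50],[0,0,0,0,0,0,46],[0,0,0,0,0,0,43],[0,0,0,0,0,0,43],[0,0,0,0,0,0,43]]]' 25| grep -E "pos|force"
python3 go.py 663 -134.2 16 0
```

```text
eef_pos: [664.1, -134.3, 21.6]
force: [0.8, -0.1, -0.3]
grip_force: 0.0
pos [ 664.1 -134.3   21.6] yaw 0.01 tilt [ 0.04 -0.02] t 27.5 grip 43.1 0.0 F [ 0.8 -0.1 -0.3] j [-0.37  0.85  1.19  0.    1.1   1.2 ]
shift units [-0.045 -0.005  0.224]
turn units [ 0.002 -0.005  0.001]
```

```bash

python3 -m crank '[[[-0.03,0,0.12,0,0,0,41],[0,0,0.1,0,0,0,39],[0,0,0,0,0,0,37],[0,0,0,0,0,0,35],[0,0,0,0,0,0,33],[0,0,0,0,0,0,30],[0,0,0,0,0,0,29],[0,0,0,0,0,0,29]]]' 25| grep -E "pos|force|wid"
python3 -m crank '[[[0,0,-0.2,0,0,0,29],[0,0,-0.4,0,0,0,29],[0,0,-0.8,0,0,0,29],[0,0,-0.8,0,0,0,29],[0,0,-0.8,0,0,0,29],[0,0,-0.8,0,0,0,29],[0,0,-0.8,0,0,0,29],[0,0,-0.8,0,0,0,29]]]' 25| grep -E "pos|force|wid"
python3 go.py 472.5 209.7 150 0
```

```text
eef_pos: [663.3, -134.3, 15.7]
force: [0.7, -0.2, 0.8]
grip_width: 0.381
grip_force: 24.9
eef_pos: [663.1, -134.2, 152.4]
force: [0.8, 0.3, -0.3]
grip_width: 0.378
grip_force: 24.9
pos [ 663.1 -134.2  152.4] yaw 0.01 tilt [ 0.04 -0.02] t 29.1 grip 32.2 24.9 F [ 0.8  0.3 -0.3] j [-0.37  0.71  1.08 -0.    1.35  1.2 ]
shift units [ -7.622 -13.759   0.087]
turn units [ 0.002 -0.005  0.001]
```

```bash

python3 -m crank '[[[-0.28,-0.5,0,0,0,0,29],[-0.54,-0.975,0,0,0,0,29],[-0.54,-0.975,0,0,0,0,29],[-0.54,-0.975,0,0,0,0,29],[-0.54,-0.975,0,0,0,0,29],[-0.54,-0.975,0,0,0,0,29],[-0.54,-0.975,0,0,0,0,29],[-0.54,-0.975,0,0,0,0,29]]]' | grep -E "pos"
python3 -m crank '[[[-0.54,-0.975,0,0,0,0,29],[-0.54,-0.975,0,0,0,0,29],[-0.54,-0.975,0,0,0,0,29],[-0.54,-0.975,0,0,0,0,29],[-0.54,-0.975,0,0,0,0,29],[-0.54,-0.975,0,0,0,0,29],[-0.28,-0.5,0,0,0,0,29],[0,0,0,0,0,0,29]]]' | grep -E "pos|width"
python3 go.py 472.5 209.7 32 0
```

```text
eef_pos: [561.1, 49.8, 151.5]
eef_pos: [473.1, 208.6, 151.2]
grip_width: 0.372
pos [473.1 208.6 151.2] yaw 0.12 tilt [0.04 0.01] t 30.7 grip 31.8 24.9 F [ 0.3 -0.5  0.3] j [0.19 0.37 1.63 0.   1.13 1.76]
shift units [-0.028 -0.044  4.768]
turn units [-0.001 -0.005  0.016]
```

```bash

python3 -m crank '[[[0,-0.02,0.4,0,0,0,29],[0,0,0.9,0,0,0,29],[0,0,0.9,0,0,0,29],[0,0,0.9,0,0,0,29],[0,0,0.8,0,0,0,29],[0,0,0.4,0,0,0,29],[0,0,0.2,0,0,0,29],[0,0,0,0,0,0,29]]]' | grep -E "pos|force"
python3 -m crank '[[[0,0,0.12,0,0,0,29],[0,0,0,0,0,0,29],[0,0,0,0,0,0,29],[0,0,0,0,0,0,29],[0,0,0,0,0,0,29],[0,0,0,0,0,0,29],[0,0,0,0,0,0,29],[0,0,0,0,0,0,29]]]' | grep -E "pos|force"
python3 go.py 472.5 209.7 25.7 0
```

```text
eef_pos: [473.8, 207.7, 37.9]
force: [-0.1, 0.8, -0.9]
grip_force: 24.9
eef_pos: [473.6, 208.1, 35.1]
force: [-0.3, -0.1, -1.6]
grip_force: 24.9
pos [473.6 208.1  35.1] yaw 0.01 tilt [0. 0.] t 32.3 grip 32.0 24.9 F [-0.3 -0.1 -1.6] j [0.19 0.54 1.73 0.   0.87 1.76]
shift units [-0.044 -0.065  0.377]
turn units [-0.    -0.     0.001]
```

```bash

python3 -m crank '[[[-0.04,-0.06,0.1,0,0,0,29],[0,0,0.1,0,0,0,29],[0,0,0.08,0,0,0,29],[0,0,0.04,0,0,0,29],[0,0,0,0,0,0,29],[0,0,0,0,0,0,29],[0,0,0,0,0,0,29],[0,0,0,0,0,0,29]]]' | grep -E "pos|force"
python3 -m crank '[[[0,0,0.04,0,0,0,29],[0,0,0,0,0,0,29],[0,0,0,0,0,0,29],[0,0,0,0,0,0,29],[0,0,0,0,0,0,29],[0,0,0,0,0,0,29],[0,0,0,0,0,0,29],[0,0,0,0,0,0,29]]]' | grep -E "pos|force"
```

```text
eef_pos: [472.7, 209.6, 27.2]
force: [0.4, 0.1, -0.6]
grip_force: 24.9
eef_pos: [472.6, 209.6, 26.1]
force: [-0.1, -0.0, -0.5]
grip_force: 24.9
```

```bash

python3 -m crank '[[[0,0,0.03,0,0,0,29],[0,0,0,0,0,0,29],[0,0,0,0,0,0,29],[0,0,0,0,0,0,29],[0,0,0,0,0,0,29],[0,0,0,0,0,0,29],[0,0,0,0,0,0,29],[0,0,0,0,0,0,29]]]' | grep -E "pos|force"

```

```text
eef_pos: [472.7, 209.6, 25.7]
force: [-2.3, -0.4, 5.6]
grip_force: 25.4
```

```bash

python3 -m crank '[[[0,0,0,0,0,0,34],[0,0,0,0,0,0,37],[0,0,0,0,0,0,42],[0,0,0,0,0,0,48],[0,0,0,0,0,0,55],[0,0,0,0,0,0,62],[0,0,-0.1,0,0,0,68],[0,0,-0.4,0,0,0,70]]]' | grep -E "pos|force"
python3 -m crank '[[[0,0,-0.8,0,0,0,70],[0,0,-0.9,0,0,0,70],[0,0,-0.9,0,0,0,70],[0,0,-0.9,0,0,0,70],[0,0,-0.8,0,0,0,70],[0.24,1,0,0,0,0,70],[0.24,1,0,0,0,0,70],[0.24,1,0,0,0,0,70]]]' | grep -E "pos|force"
python3 -m crank '[[[0.24,1,0,0,0,0,70],[0.24,1,0,0,0,0,70],[0.24,1,0,0,0,0,70],[0.24,1,0,0,0,0,70],[0.24,1,0,0,0,0,70],[0.24,1,0,0,0,0,70],[0.24,1,0,0,0,0,70],[0.24,1,0,0,0,0,70]]]' | grep -E "pos|force"
python3 -m crank '[[[0.24,1,0,0,0,0,70],[0.24,1,0,0,0,0,70],[0.24,0.9,0,0,0,0,70],[0,0,0,0,0,0.9,70],[0,0,0,0,0,0.9,70],[0,0,0,0,0,0.9,70],[0,0,0,0,0,0,70],[0,0,0,0,0,0,70]]]' | grep -E "pos|force"
python3 go.py 556.3 -138 15 -21.5
python3 - <<'E'
from h import *
im=capture("side"); u,v=w2px("side",[520,150,40]).astype(int)
c=im[max(0,v-65):v+65,max(0,u-90):u+90]; cv2.imwrite("pics/s5.png",cv2.resize(c,None,fx=4,fy=4,interpolation=cv2.INTER_CUBIC))
E
```

```text
eef_pos: [472.1, 209.5, 37.6]
force: [-0.3, -0.9, -0.1]
grip_force: 0.0
eef_pos: [490.8, 133.8, 146.4]
force: [0.7, -0.4, 0.1]
grip_force: 0.0
eef_pos: [538.8, -66.5, 146.3]
force: [-0.4, 0.4, -1.0]
grip_force: 0.0
eef_pos: [556.7, -137.9, 145.9]
force: [-0.4, 0.6, 0.4]
grip_force: 0.0
pos [ 556.7 -137.9  145.9] yaw -21.4 tilt [ 0.03 -0.01] t 37.9 grip 70.1 0.0 F [-0.4  0.6  0.4] j [-0.45  0.49  1.46  0.    1.18  1.5 ]
shift units [-0.015  0.01   5.235]
turn units [ 1.000e-03 -4.000e-03 -5.363e+00]
```

View pics/s5.png

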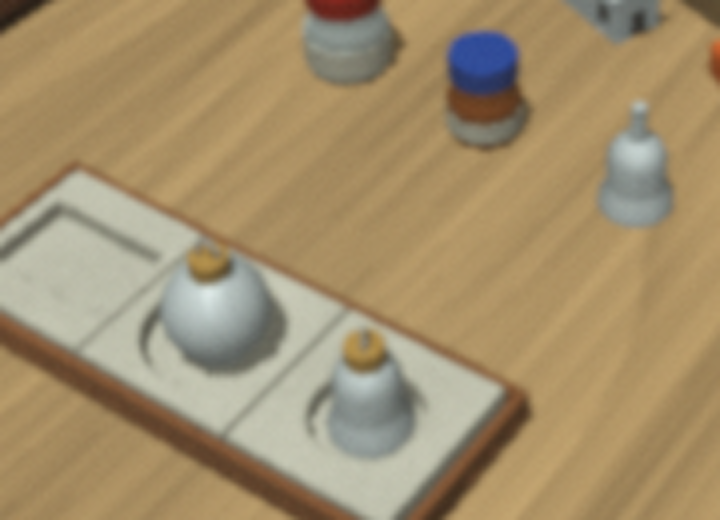

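The ball and the bell stand upright in their recesses. Now I descend on the house.

```bash

python3 -m crank '[[[0,0,0.8,0,0,0,70],[0,0,0.9,0,0,0,70],[0,0,0.9,0,0,0,65],[0,0,0.9,0,0,0,60],[0,0,0.8,0,0,0,55],[0,0,0.4,0,0,0,52],[0,0,0.2,0,0,0,48],[0,0,0,0,0,0,46]]]' 25| grep -E "pos|force"
python3 -m crank '[[[0,0,0.1,0,0,0,45],[0,0,0.05,0,0,0,43],[0,0,0,0,0,0,42],[0,0,0,0,0,0,41],[0,0,0,0,0,0,41],[0,0,0,0,0,0,41],[0,0,0,0,0,0,41],[0,0,0,0,0,0,41]]]' 25| grep -E "pos|force"
python3 go.py 556.3 -138 15 
```

```text
eef_pos: [556.7, -137.9, 23.0]
force: [-0.8, 0.6, 0.1]
grip_force: 0.0
eef_pos: [556.7, -137.9, 19.1]
force: [-0.3, 0.3, -0.6]
grip_force: 0.0
pos [ 556.7 -137.9   19.1] yaw -21.59 tilt [ 0. -0.] t 39.5 grip 40.9 0.0 F [-0.3  0.3 -0.6] j [-0.45  0.66  1.56 -0.    0.92  1.5 ]
shift units [-0.013  0.008  0.165]
```

```bash

python3 -m crank '[[[0,0,0.08,0,0,0,40],[0,0,0.05,0,0,0,38],[0,0,0,0,0,0,37],[0,0,0,0,0,0,35],[0,0,0,0,0,0,33],[0,0,0,0,0,0,31],[0,0,0,0,0,0,30],[0,0,0,0,0,0,30]]]' 25| grep -E "pos|force|wid"
python3 -m crank '[[[0,0,-0.2,0,0,0,30],[0,0,-0.4,0,0,0,30],[0,0,-0.8,0,0,0,30],[0,0,-0.8,0,0,0,30],[0,0,-0.8,0,0,0,30],[0,0,-0.8,0,0,0,30],[0,0,-0.8,0,0,0,30],[0,0,-0.8,0,0,0,30]]]' 25| grep -E "pos|force|wid"
python3 go.py 659.4 212.9 150
```

```text
eef_pos: [556.6, -137.9, 15.9]
force: [-0.5, 0.7, 0.7]
grip_width: 0.397
grip_force: 24.9
eef_pos: [556.7, -137.9, 152.6]
force: [0.5, -0.2, 0.6]
grip_width: 0.402
grip_force: 25.0
pos [ 556.7 -137.9  152.6] yaw -21.59 tilt [ 0.05 -0.03] t 41.1 grip 34.4 25.0 F [ 0.5 -0.2  0.6] j [-0.45  0.49  1.46 -0.    1.2   1.5 ]
shift units [ -1.343 -14.561   0.102]
```

```bash

python3 -m crank '[[[0,0,0,0,0,-0.95,30],[0,0,0,0,0,-0.95,30],[0,0,0,0,0,-0.95,30],[0.16,-0.5,0,0,0,0,30],[0.314,-0.995,0,0,0,0,30],[0.314,-0.995,0,0,0,0,30],[0.314,-0.995,0,0,0,0,30],[0.314,-0.995,0,0,0,0,30]]]' | grep -E "pos"
python3 -m crank '[[[0.314,-0.995,0,0,0,0,30],[0.314,-0.995,0,0,0,0,30],[0.314,-0.995,0,0,0,0,30],[0.314,-0.995,0,0,0,0,30],[0.314,-0.995,0,0,0,0,30],[0.314,-0.995,0,0,0,0,30],[0.314,-0.995,0,0,0,0,30],[0.314,-0.995,0,0,0,0,30]]]' | grep -E "pos"
python3 -m crank '[[[0.3,-0.995,0,0,0,0,30],[0.16,-0.5,0,0,0,0,30],[0,0,0,0,0,0,30],[0,0,0.8,0,0,0,30],[0,0,0.9,0,0,0,30],[0,0,0.9,0,0,0,30],[0,0,0.9,0,0,0,30],[0,0,0,0,0,0,30]]]' | grep -E "pos|width"
python3 go.py 659.4 212.9 25.9
```

```text
eef_pos: [590.0, -23.2, 151.4]
eef_pos: [648.2, 177.2, 151.4]
eef_pos: [657.1, 212.0, 60.4]
grip_width: 0.399
pos [657.1 212.   60.4] yaw 1.05 tilt [-0.34 -0.05] t 43.5 grip 34.1 25.1 F [ 0.5  0.9 -1.3] j [ 0.14  0.84  1.1  -0.    1.21  1.7 ]
shift units [ 0.099 -0.035  1.379]
```

```bash

python3 -m crank '[[[0.04,-0.02,0.5,0,0,0,30],[0,0,0.3,0,0,0,30],[0,0,0.1,0,0,0,30],[0,0,0,0,0,0,30],[0,0,0,0,0,0,30],[0,0,0,0,0,0,30],[0,0,0,0,0,0,30],[0,0,0,0,0,0,30]]]' | grep -E "force"
python3 go.py 659.4 212.9 25.9
python3 - <<'E'
from h import *
im=capture("side"); u,v=w2px("side",[640,200,30]).astype(int)
c=im[max(0,v-55):v+50,max(0,u-65):u+65]; cv2.imwrite("pics/s6.png",cv2.resize(c,None,fx=5,fy=5,interpolation=cv2.INTER_CUBIC))
E
```

```text
force: [0.2, -0.2, -0.8]
grip_force: 25.1
pos [660.1 213.2  41.1] yaw 1.2 tilt [0.02 0.  ] t 44.4 grip 33.9 25.1 F [ 0.2 -0.2 -0.8] j [ 0.14  0.86  1.11 -0.    1.17  1.69]
shift units [-0.027  0.013  0.607]
```

View pics/s6.png

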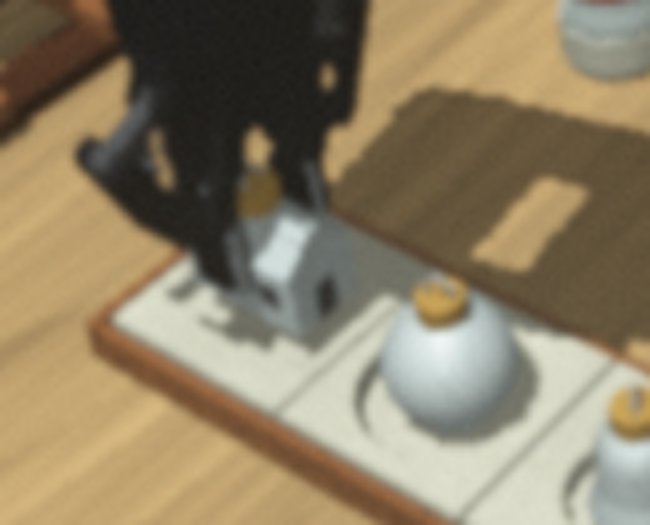

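The house is held level just above the oblong recess. I lower it.

```bash

python3 -m crank '[[[-0.02,0,0.15,0,0,0,30],[0,0,0.15,0,0,0,30],[0,0,0.15,0,0,0,30],[0,0,0.08,0,0,0,30],[0,0,0,0,0,0,30],[0,0,0,0,0,0,30],[0,0,0,0,0,0,30],[0,0,0,0,0,0,30]]]' | grep -E "pos|force"
python3 -m crank '[[[0,0,0.04,0,0,0,30],[0,0,0,0,0,0,30],[0,0,0,0,0,0,30],[0,0,0,0,0,0,30],[0,0,0,0,0,0,30],[0,0,0,0,0,0,30],[0,0,0,0,0,0,30],[0,0,0,0,0,0,30]]]' | grep -E "pos|force"
```

```text
eef_pos: [659.6, 213.2, 27.8]
force: [-0.5, 0.2, -1.0]
grip_force: 25.1
eef_pos: [659.5, 213.2, 26.6]
force: [0.0, -0.1, 0.5]
grip_force: 25.1
```

```bash

python3 -m crank '[[[0,0,0.04,0,0,0,30],[0,0,0,0,0,0,30],[0,0,0,0,0,0,30],[0,0,0,0,0,0,30],[0,0,0,0,0,0,30],[0,0,0,0,0,0,30],[0,0,0,0,0,0,30],[0,0,0,0,0,0,30]]]' | grep -E "pos|force"
```

```text
eef_pos: [659.6, 213.2, 25.9]
force: [-1.8, 0.2, 5.5]
grip_force: 25.4
```

Contact. I release, rise, and back the arm away from the view.

```bash

python3 -m crank '[[[0,0,0,0,0,0,36],[0,0,0,0,0,0,39],[0,0,0,0,0,0,43],[0,0,0,0,0,0,48],[0,0,0,0,0,0,55],[0,0,0,0,0,0,62],[0,0,-0.1,0,0,0,68],[0,0,-0.4,0,0,0,70]]]' | grep -E "pos|force"
python3 -m crank '[[[0,0,-0.8,0,0,0,70],[0,0,-0.9,0,0,0,70],[0,0,-0.9,0,0,0,70],[0,0,-0.9,0,0,0,70],[0,0,-0.9,0,0,0,70],[0,0,-0.9,0,0,0,70],[-0.5,0.9,0,0,0,0,70],[-0.5,0.9,0,0,0,0,70]]]' | grep -E "pos|force"
python3 -m crank '[[[-0.5,0.9,0,0,0,0,70],[-0.5,0.9,0,0,0,0,70],[-0.5,0.9,0,0,0,0,70],[-0.5,0.9,0,0,0,0,70],[-0.5,0.9,0,0,0,0,70],[-0.5,0.9,0,0,0,0,70],[-0.5,0.9,0,0,0,0,70],[-0.5,0.9,0,0,0,0,70]]]' | grep -E "pos|force"
python3 - <<'E'
from h import *
im=capture("top"); c=im[115:305,100:480]; cv2.imwrite("pics/t2.png",cv2.resize(c,None,fx=2.1,fy=2.1,interpolation=cv2.INTER_CUBIC))
im=capture("side"); cv2.imwrite("pics/s7.png",cv2.resize(im[130:350,120:413],None,fx=2.7,fy=2.7,interpolation=cv2.INTER_CUBIC))
E
```

```text
eef_pos: [658.9, 213.1, 37.5]
force: [0.7, 0.8, -0.2]
grip_force: 0.0
eef_pos: [635.3, 167.5, 172.1]
force: [0.4, 0.1, 0.3]
grip_force: 0.0
eef_pos: [538.8, -15.2, 171.6]
force: [0.6, -0.3, 0.2]
grip_force: 0.0
```

View pics/t2.png

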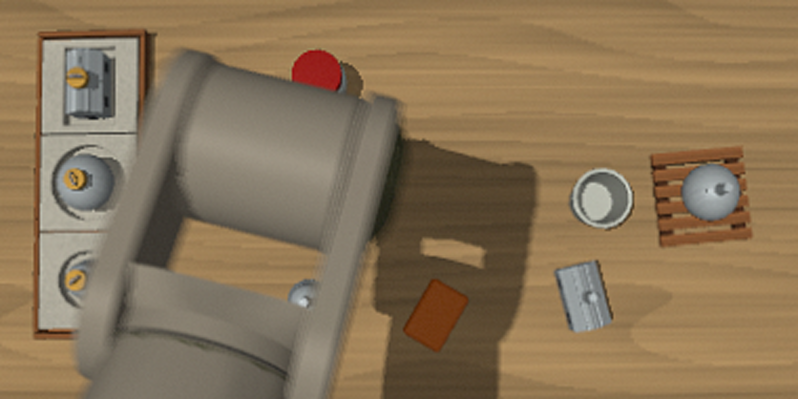

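View pics/s7.png

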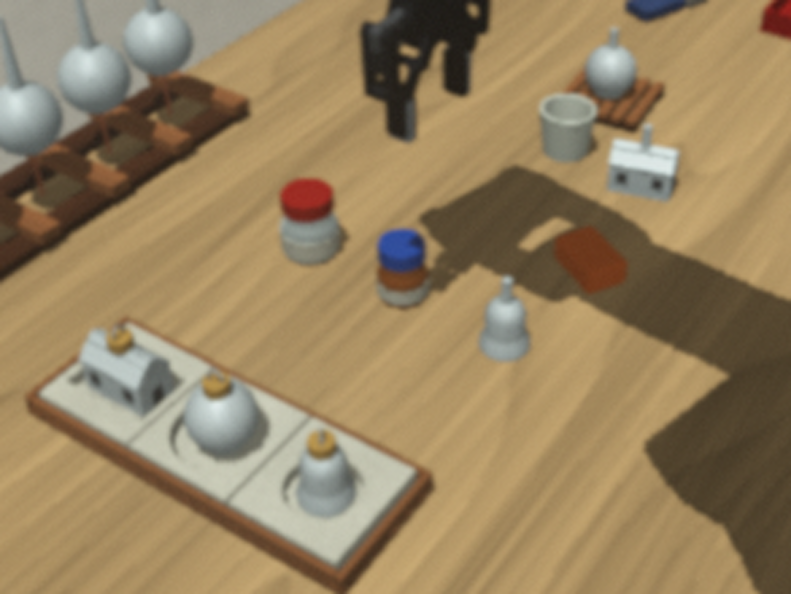

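The house, ball and bell stand upright in their own recesses. ball_tail is on the rack, and the other unfinished pieces are where they were.

```bash
python3 -c "
from h import *
print(px2w('top',438.6,206.4,40)); print(finish_job())"
```

```text
[ 555.22706024 -378.40368424   40.        ]
the job is handed in; nothing more can be done
None
```

The job is handed in: the finished ball, bell and house stand upright in their own recesses, the unfinished ball stands within about 2 mm of the rack's centre, and nothing else was moved or knocked over.

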